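Lock the embroidery stand's shaft with its R-clip

ROBOT

A 6-joint arm with a two-finger parallel gripper is mounted at the origin on the work surface. World frame = base frame: x ahead of the robot, y to its left, z up, the work surface at z = 0. Lengths are in m, angles in rad, forces in N, time in s.
With the tool pointing down it reaches from about 0.3 to 0.775 m from the base axis. Payload 14.6 kg.
Tool frame: the origin (TCP) lies between the finger pads; the fingertips stand ctrl.tip_extent ahead of it and the grasp point (between the pads) lies 3 mm ahead of it (ctrl.tip_extent is the distance from the TCP to the fingertips, in m); z points along the fingers, y is the line along which they close (so a half turn about z gives the same grasp; the last joint's range is limited). The gripper opens to 94 mm and grips with 3 to 60 N. Pads are 16 mm wide; open, the fingers measure 119 mm over their backs; the gripper's body (75 mm by 177 mm) begins 78 mm behind the grasp point.
Start: joints at [1.157, 0.3, 1.521, -0, 1.321, -0.067], TCP at [0.187, 0.517, 0.227] pointing down, gripper open.
Joint ranges: [-3.03, 3.03], [-0.79, 2.21], [0.23, 2.52], [-1.04, 4.18], [0, 3.07], [-2.55, 2.55]. Speed limits (rad/s): [2.22, 2.22, 2.57, 3.14, 3.14, 3.14].

INTERFACE

Orientations are given as [roll, pitch, yaw] about the fixed x, y, z axes, in that order (R = Rz(yaw) Ry(pitch) Rx(roll)).
In Python, from station import ctrl, eyes gives the robot as it stands. The module is installed in compiled form; this text tells all that it offers.
- The arm moves only by the shell command python3 -m crank 'ROWS' [OPENING] [FORCE]. ROWS is a JSON list of rows, 1 to 10 of them, each of 6 numbers: dx, dy, dz in m, then a rotation vector rx, ry, rz in rad; each row shifts and turns the commanded pose from where the row before left it, along the tool's axes as they then stand; what a row does not reach is not made up. A row lasts 1/10 s, in which the tool goes at most 0.05 m and 0.15 rad, less where a joint would pass 70% of its speed; a pose out of reach is approached as far as the arm can. OPENING is the finger opening in m, set as the command begins (- or left out keeps the last). The fingers move at their own pace and stop on an object; FORCE is the grip in N (left out, the last holds). Time passes only in rows, so rows that do not move let the fingers close. It prints the time, the measured TCP pose, the force, the opening and the grip force at its end.
- ctrl.get_obs(): the state, without advancing time (a new reading comes with each control period).
- eyes.camera(name): name is "scene" or "top" or "wrist"; returns a dict with "pixels" (420x560x3 uint8, blue, green, red), "fx", "fy", "cx", "cy" (pixels), "extrinsics" (4x4, takes a point from camera to world coordinates). Camera axes: x right, y up, looking along -z (the intrinsics and any distortion apply to the point x, -y, -z); pixel columns grow to the right and rows downward; lengths in m; the calibration is good to about 2 mm. A picture is of the moment at which its call begins. There is no depth.
- ctrl.hand_in(): hands the job in; it is judged then, once.
The state is a dict: "time_s": time; "qpos": joint angles; "joint_vel": joint speeds; "tau": joint torques, N m; "ee_pos": TCP position; "eef_rot": TCP orientation; "force": force on the tool from outside, world axes, zero at the start; "moment": the same for the moment, N m; "grip_width": finger opening in m; "grip_force": force on a finger pad.
Only numpy, scipy, OpenCV 4.12 (cv2) and the standard library are available. Lean on these libraries where they do the work, as an engineer would, in place of code of your own. Each camera call takes 0.05 s, during which the arm holds its last target. There are 200 camera calls.

TASK

Take the R-clip out of its wooden block and lock the stand's steel shaft with it: push the clip's straight leg down through the shaft's cross-hole, with the bent leg riding over the outside of the shaft, until the clip's wire loop sits down on top of the shaft and the bent leg has sprung in underneath, then let go. The shaft floats endwise in its post, so feel for the hole rather than forcing the clip (never press it on the shaft with more than about 20 N), and leave the jar, spool and screwdriver where they are.

Things in the scene. Friction and masses are not known exactly. Their poses are not given: they have to be found in the camera images.
- clip: R-clip of 6 mm steel wire, about 130 g, upright in the block's slot. Origin at the centre of its black moulded grip, a box 28 x 16 x 26 mm (x, y, z); z points up, away from the legs; the clip lies in its xz plane, straight leg at x = y = 0, bent leg on the -x side. Pinch the grip across its 28 mm (fingers along x), fingertips no lower than its underside. It may go in either way round.
- leg_tip (a point): the lower end of the clip's straight leg (6 mm thick, its end bevelled to 3.6 mm), 95 mm below the clip's origin, axes as the clip's
- loop_foot (a point): underside of the clip's wire loop (24 mm wide, flat-bottomed, right under the grip, in the xz plane), 30 mm below the clip's origin, on the straight leg's axis: it comes to rest on the shaft's crown
- throat (a point): the bent leg's throat, 58 mm below the clip's origin, 9.5 mm from the straight leg (centres). Above it a belly (17.5 mm), below it a flare (20 mm, ends 74 mm below the origin). The leg is hinged under the grip and sprung, 3 N m/rad; passing the shaft bends it out about 5 mm and takes some 5 to 15 N, from 30 mm to 5 mm before the seat; then it springs in.
- block: fixed wooden block 100 x 54 x 95 mm (x, y, z), origin at the centre of its underside, z up. A slot 58 mm long (x) and 9 mm wide (y) goes down through its middle; the clip's legs and loop hang in it and its grip rests on the block's top. Pull the clip straight up, 85 mm or more, to free it.
- stand: fixed stand of white-painted wood: base board 130 x 180 x 18 mm, a post 50 mm square and 130 mm high at its y = -46 to -96 mm, and behind it a sloped arm (up to 160 mm high). Origin on the table below midplay, z up. It carries a level steel shaft of 26 mm diameter along y, axis 100 mm up. The shaft cannot turn but stands anywhere within 14 mm endwise; friction holds it (40 N to slide it).
- midplay (a point): fixed point of the stand on the shaft's axis, 100 mm above the table, axes as the stand's (y along the shaft, z up); the shaft's crown is 13 mm above it. The shaft's vertical cross-hole, 8.4 x 8.4 mm right through, lies at x = 0 and within 14 mm of this point in y: its place is not reported, feel for it or see it from above. With the clip home leg_tip is 53 mm below this point.
- shaft_end (a point): fixed point of the stand where the shaft's free end stands at mid-play, 28.5 mm from midplay along y; the real end is off by as much as the cross-hole
- bead_jar: bystander: closed glass jar, 48 mm across and 70 mm high, origin under its centre
- spool: bystander: thread spool, 36 mm across and 50 mm high, origin under its centre
- driver: bystander: screwdriver with a black handle, 160 mm long, lying on the table
There are look-alikes about, which are no part of the job. Of the things shaped like the clip, the steel one is meant.

How it is judged:
On the way, in this order (a step that is already met when the one before it is completed fails the run):
1. the clip is lifted clear of its block (z of leg_tip in the frame of block above 0.1 m), for 0.1 s.
2. the straight leg is through the shaft: its end is below the shaft, under the shaft's axis (z of leg_tip in the frame of midplay below -0.016 m and x of leg_tip in the frame of midplay between -0.009 and 0.009 m and y of leg_tip in the frame of midplay between -0.024 and 0.024 m), for 0.1 s.
At the end, for the whole second after the job is handed in: the straight leg stands through the cross-hole with its end at least 49 mm below the shaft's axis (53 mm when the loop is fully down), within 9 mm of straight under the axis and within 24 mm of mid-play endwise; the clip is upright within 10 degrees, let go and at rest (z of leg_tip in the frame of midplay below -0.049 m and x of leg_tip in the frame of midplay between -0.009 and 0.009 m and y of leg_tip in the frame of midplay between -0.024 and 0.024 m and angle between clip's own z axis and vertical below 0.17 rad and contact force between the fingers and clip below 0.05 N and linear speed of clip below 0.01 m/s); the robot touches nothing.
It fails at once if the clip is forced: it presses on the stand or its shaft with more than 25 N (contact force between clip and stand above 25 N).
It fails at once if the hand presses on the stand or its shaft with more than 15 N (contact force between the arm and stand above 15 N).
It fails at once if the jar is moved more than 15 mm (distance of bead_jar from where it was at the start of the episode above 0.015 m).
It fails at once if the spool is moved more than 15 mm (distance of spool from where it was at the start of the episode above 0.015 m).
It fails at once if the screwdriver is moved more than 15 mm (distance of driver from where it was at the start of the episode above 0.015 m).
It also fails if it takes over 64 s, if anything falls off the work surface, if the arm or the gripper's body presses on something with over 40 N, if the wrist force passes 120 N, or if a joint passes its speed limit or range.

## Working session

There is one attempt and no reset: what is moved stays moved. The work goes in short steps, Python scripts to look and compute and a shell command to move; the robot and the scene stay as the last step left them, time stands still between calls to the robot, and variables do not carry over. Pictures are saved under pics/ and viewed, at most 10 in all, crops included, and the job is handed in when it is done.

```bash
mkdir -p pics
cat > h.py <<'E'
import numpy as np, cv2
from station import ctrl, eyes
def snap(n,f):
    c=eyes.camera(n); cv2.imwrite('pics/'+f+'.png',c['pixels']); np.savez('pics/'+f+'.npz',**{k:c[k] for k in c}); return c
def load(f): return np.load('pics/'+f+'.npz')
def ray(c,u,v):
    E=c['extrinsics']; d=E[:3,:3]@np.array([(u-c['cx'])/c['fx'],-(v-c['cy'])/c['fy'],-1]); return E[:3,3],d/np.linalg.norm(d)
def onz(c,u,v,z):
    o,d=ray(c,u,v); return o+d*(z-o[2])/d[2]
def tri(*rs):
    A=sum(np.eye(3)-np.outer(d,d) for o,d in rs); b=sum((np.eye(3)-np.outer(d,d))@o for o,d in rs); p=np.linalg.solve(A,b)
    return p,[np.linalg.norm(np.cross(p-o,d)) for o,d in rs]
def proj(c,p):
    E=c['extrinsics']; q=E[:3,:3].T@(np.array(p)-E[:3,3]); return c['cx']-c['fx']*q[0]/q[2], c['cy']+c['fy']*q[1]/q[2]
E
python3 - <<'E'
from h import *
for n in ('scene','top','wrist'):
    c=snap(n,n+'0'); print(n,[k for k in c],c['fx'],c['fy'],c['cx'],c['cy'],c['extrinsics'].round(3).tolist())
o=ctrl.get_obs(); print(o, ctrl.tip_extent)
a=load('scene0')['pixels'];b=load('top0')['pixels']
E
```

```text
scene ['pixels', 'fx', 'fy', 'cx', 'cy', 'extrinsics'] 403.1763325678311 403.1763325678311 271.89377558924946 202.08231351831247 [[-0.841, -0.401, 0.364, 0.809], [0.541, -0.63, 0.558, 0.554], [0.006, 0.666, 0.746, 0.72], [0.0, 0.0, 0.0, 1.0]]
top ['pixels', 'fx', 'fy', 'cx', 'cy', 'extrinsics'] 518.060321487512 518.060321487512 276.68942434437815 205.43757865369597 [[-0.027, 0.984, -0.174, 0.289], [-0.999, -0.03, -0.013, 0.093], [-0.018, 0.173, 0.985, 1.15], [0.0, 0.0, 0.0, 1.0]]
wrist ['pixels', 'fx', 'fy', 'cx', 'cy', 'extrinsics'] 345.48711857411007 345.48711857411007 280.75229577872574 214.57812054986624 [[0.34, -0.905, -0.257, 0.112], [0.94, 0.327, 0.094, 0.543], [-0.002, -0.273, 0.962, 0.385], [0.0, 0.0, 0.0, 1.0]]
{'time_s': 0.15, 'qpos': array([ 1.15743221e+00,  3.00294871e-01,  1.52143432e+00, -8.09543348e-06,
        1.32069765e+00, -6.65534595e-02]), 'joint_vel': array([-0.0005075 , -0.00122935, -0.00284683, -0.00061309, -0.00026259,
       -0.00012365]), 'tau': array([-9.78343705e-04, -5.31958687e+01, -3.52825785e+01,  7.07518612e-02,
        2.36336072e-02, -2.40929444e-05]), 'ee_pos': array([0.18685319, 0.51709588, 0.22704508]), 'eef_rot': array([-3.14075979e+00, -4.76525847e-05,  2.79478398e+00]), 'force': array([-0.02376392, -0.04053831,  0.13536942]), 'moment': array([ 0.02425543, -0.00708082,  0.04204106]), 'grip_force': 0.0, 'grip_width': 0.09410656740242739} 0.022
```

View pics/scene0.png

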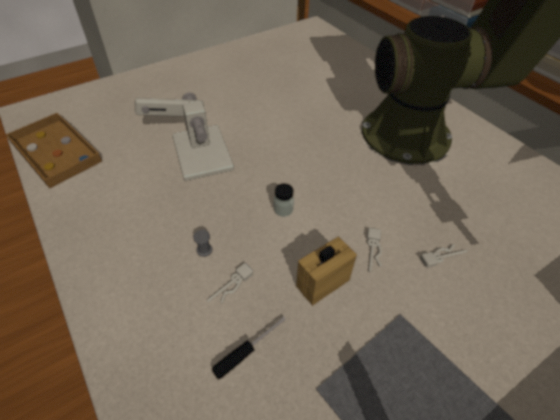

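View pics/top0.png

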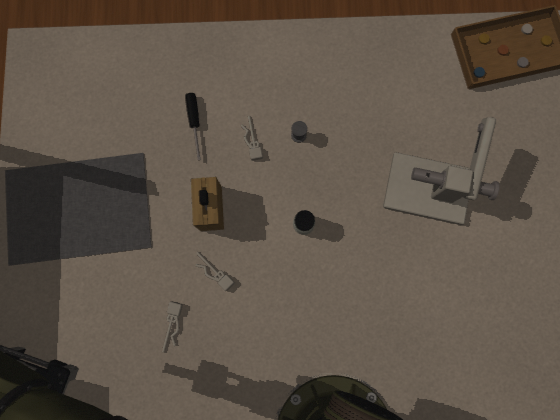

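Scene shows: the block with a black-gripped clip at scene (327,253) / top (204,198). Clip look-alikes lie on the table at scene (235,280), (374,245) and (443,255), which are top (253,140), (215,270) and (173,325). The stand is at scene (200,135) / top (440,185), the jar at top (304,221), the spool at top (299,131) and the screwdriver at top (194,125). I choose the clip upright in the block, and check it in a close crop.

Run:
```python
from h import *
t=load('top0')['pixels'];s=load('scene0')['pixels']
def cr(i,u,v,w,h,k=None): return cv2.convertScaleAbs(cv2.resize(i[v:v+h,u:u+w],(400,300),interpolation=cv2.INTER_CUBIC),alpha=1.6)
a=cr(t,165,165,80,60);b=cr(t,380,110,140,105);c=cr(s,280,220,100,75);d=cr(s,130,85,120,90)
cv2.imwrite('pics/comp1.png',np.vstack([np.hstack([a,b]),np.hstack([c,d])]))
```

```text
(no output)
```

View pics/comp1.png

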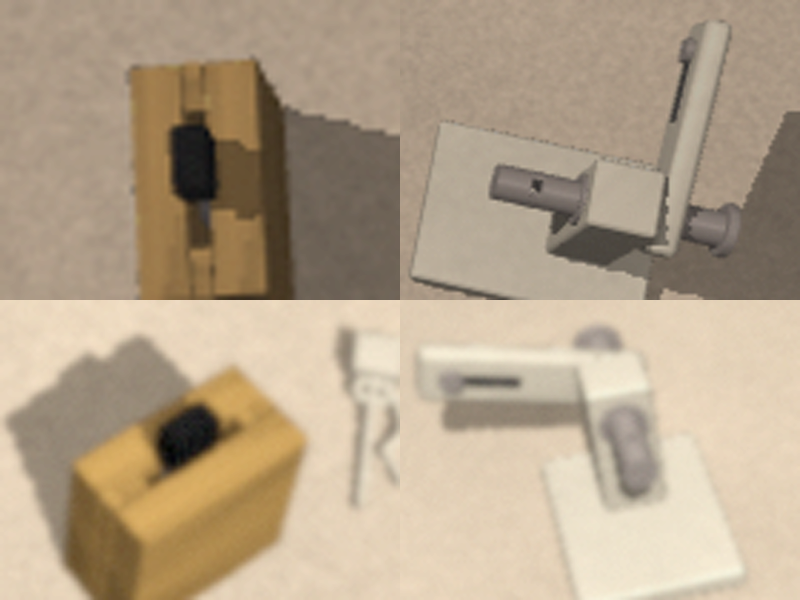

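The composite confirms it: a black grip with steel wire in the block's slot, grip at top (204,198). The shaft's cross-hole is visible at top (428,175), with the free end toward small u.

Run:
```python
from h import *
t=load('top0');s=load('scene0')
def grip(c,u,v,r):
    m=(c['pixels'].max(2)<45).astype(np.uint8); q=np.zeros_like(m); q[v-r:v+r,u-r:u+r]=m[v-r:v+r,u-r:u+r]
    M=cv2.moments(q,True); print(M['m00']); return M['m10']/M['m00'],M['m01']/M['m00']
a=grip(t,204,198,14);b=grip(s,327,253,14);print(a,b)
p,e=tri(ray(t,*a),ray(s,*b));print('grip',p.round(4),e)
# hole on crown plane and shaft direction
print('hole',onz(t,428,174.75,.113), 'end/post', onz(t,413,173,.1),onz(t,443,176,.1))
for uv in [(191,178.2),(216,177),(193,231),(219,229)]: print('blk',onz(t,*uv,.095))
for uv in [(304,221),(299,131)]: print(onz(t,*uv,.05))
o=ctrl.get_obs(); print(o['ee_pos'])
```

```text
147.0
159.0
(203.61904761904762, 197.74149659863946) (326.2012578616352, 253.88050314465409)
grip [0.4944 0.2558 0.1059] [np.float64(0.00032662479236072713), np.float64(0.00032662479236064706)]
hole [ 0.52667763 -0.20467394  0.113     ] end/post [ 0.53432644 -0.17779742  0.1       ] [ 0.52604992 -0.23902531  0.1       ]
blk [0.53874308 0.28409569 0.095     ]
blk [0.5396934  0.23164951 0.095     ]
blk [0.42730568 0.27976299 0.095     ]
blk [0.42988603 0.22618686 0.095     ]
[0.44783139 0.0493155  0.05      ]
[0.64894655 0.05311868 0.05      ]
[0.18685319 0.51709588 0.22704508]
```

```bash
python3 -m crank '[[-0.042,-0.0157,0,0,0,0],[-0.042,-0.0157,0,0,0,0],[-0.042,-0.0157,0,0,0,0],[-0.042,-0.0157,0,0,0,0],[-0.042,-0.0157,0,0,0,0],[-0.042,-0.0157,0,0,0,0],[-0.042,-0.0157,0,0,0,0],[-0.042,-0.0157,0,0,0,0],[-0.042,-0.0157,0,0,0,0]]' 0.06 && python3 -m crank '[[0,0,0,0,0,0.135],[0,0,0,0,0,0.135],[0,0,0,0,0,0.135],[0,0,0,0,0,0.135],[0,0,0,0,0,0.135],[0,0,0,0,0,0.135],[0,0,0,0,0,0.135],[0,0,0,0,0,0.135],[0,0,0,0,0,0.12],[0,0,0,0,0,0]]'
python3 -c "
from h import *
snap('wrist','w1')"
python3 -m crank '[[-0.04,0,0,0,0,0],[-0.04,0,0,0,0,0],[0,0,0,0,0,0]]'
python3 -c "
from h import *
b=snap('wrist','w2');a=load('w1');x=np.hstack([a['pixels'],b['pixels']]);cv2.imwrite('pics/w12.png',cv2.convertScaleAbs(cv2.resize(x,(800,300)),alpha=1.5));print(ctrl.get_obs()['eef_rot'])"
```

```text
time_s: 1.05
ee_pos: [0.4955, 0.2544, 0.2273]
eef_rot: [-3.141, -0.0, 2.795]
force: [0.4, 0.7, -0.3]
grip_width: 0.0606
grip_force: 0.0
time_s: 2.05
ee_pos: [0.4943, 0.2558, 0.2272]
eef_rot: [-3.141, 0.0, 1.593]
force: [0.6, -0.0, 0.5]
grip_width: 0.0603
grip_force: 0.0
time_s: 2.4
ee_pos: [0.4964, 0.1728, 0.2275]
eef_rot: [-3.142, 0.001, 1.596]
force: [-0.8, -0.2, -0.0]
grip_width: 0.0601
grip_force: 0.0
[ 3.14141847e+00 -1.26439251e-05  1.59555026e+00]
```

View pics/w12.png

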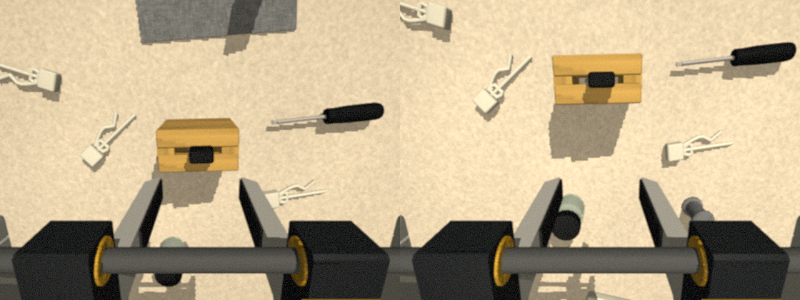

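w12 shows the clip's black grip in the block at (281,217) in w1 and (281,111) in w2 (native pixels), with the fingers straddling it in line. The jar and spool are clear of it. Next I measure the grip and the block's yaw.

Run:
```python
from h import *
rs=[]
for f,u,v in (('w1',281,217),('w2',281,111)):
    c=load(f);m=(c['pixels'].max(2)<55).astype(np.uint8);q=np.zeros_like(m);q[v-20:v+20,u-30:u+30]=m[v-20:v+20,u-30:u+30]
    cn=max(cv2.findContours(q,0,2)[0],key=cv2.contourArea);r=cv2.minAreaRect(cn);print(r,cv2.boundingRect(cn))
    rs.append((c,cn))
for name,fn in (('cent',lambda b:(b[0]+b[2]/2-.5,b[1]+b[3]/2-.5)),('left-top',lambda b:(b[0],b[1])),('right-top',lambda b:(b[0]+b[2]-1,b[1]))):
    p,e=tri(*[ray(c,*fn(cv2.boundingRect(cn))) for c,cn in rs]);print(name,p.round(4),np.round(e,4))
c=load('w2');hsv=cv2.cvtColor(c['pixels'],cv2.COLOR_BGR2HSV)
m=((hsv[...,1]>130)&(hsv[...,0]>8)&(hsv[...,0]<28)&(hsv[...,2]>80)).astype(np.uint8)
cn=max(cv2.findContours(m,0,2)[0],key=cv2.contourArea);print('block',cv2.boundingRect(cn))
pts=cn[:,0].astype(float)
# lower long edge of block top
x0,y0,w,h=cv2.boundingRect(cn)
E=[onz(c,u,pts[np.abs(pts[:,0]-u)<1,1].max(),.095)[:2] for u in range(x0+12,x0+w-12,4)]
E=np.array(E);k=np.polyfit(E[:,0],E[:,1],1);print('edge yaw',np.arctan(k[0]),E[[0,-1]])
print(ctrl.get_obs()['ee_pos'])
```

```text
((279.779541015625, 216.48880004882812), (23.900888442993164, 57.154300689697266), 87.70938873291016) (251, 204, 58, 25)
((281.5, 111.5), (21.0, 39.0), 90.0) (262, 101, 40, 22)
cent [0.4938 0.2548 0.1098] [0.0008 0.0008]
left-top [0.4741 0.2628 0.1049] [0.0053 0.0053]
right-top [0.5132 0.2634 0.1028] [0.0036 0.0036]
block (214, 75, 125, 71)Traceback (most recent call last):
  File "<stdin>", line 15, in <module>
    return umr_maximum(a, axis, None, out, keepdims, initial, where)
ValueError: zero-size array to reduction operation maximum which has no identity
```

Run:
```python
from h import *
c=load('w2');print('grip w2',onz(c,281.5,111.5,.112))
for f in ('w1','w2'):
    c=load(f);hsv=cv2.cvtColor(c['pixels'],cv2.COLOR_BGR2HSV)
    m=((hsv[...,1]>130)&(hsv[...,0]>8)&(hsv[...,0]<28)&(hsv[...,2]>80)).astype(np.uint8)
    n,l,st,_=cv2.connectedComponentsWithStats(m);i=1+np.argmax(st[1:,4]);x,y,w,h,_=st[i]
    us=np.arange(x+20,x+w-20,3)
    for nm,g in (('low',lambda u:np.flatnonzero(l[:,u]==i).max()+.5),('up',lambda u:np.flatnonzero(l[:,u]==i).min()-.5)):
        E=np.array([onz(c,u,g(u),.095)[:2] for u in us]);k=np.polyfit(E[:,0],E[:,1],1);r=E[:,1]-np.polyval(k,E[:,0]);print(f,nm,'yaw',np.arctan(k[0]).round(4),'rms',r.std().round(5),E[:,1].mean().round(4))
    print([onz(c,u,y+h/2,.095).round(4) for u in (x,x+w)])
print(ctrl.get_obs()['ee_pos'])
```

```text
grip w2 [0.49461182 0.25472883 0.112     ]
w1 low yaw 0.0498 rms 0.00037 0.2289
w1 up yaw 0.0499 rms 0.00028 0.2936
[array([0.4404, 0.2606, 0.095 ]), array([0.5399, 0.2628, 0.095 ])]
w2 low yaw 0.0446 rms 0.00039 0.2287
w2 up yaw 0.0475 rms 0.00022 0.2813
[array([0.4403, 0.2543, 0.095 ]), array([0.5409, 0.2569, 0.095 ])]
[0.49648454 0.17444528 0.227621  ]
```

```bash
python3 -m crank '[[0,0,0,0,0,-0.0235],[0.04,0.001,0,0,0,0],[0.0408,0.001,0,0,0,0],[0,0,0.04,0,0,0],[0,0,0.03,0,0,0],[0,0,0.02,0,0,0],[0,0,0.0176,0,0,0],[0,0,0,0,0,0],[0,0,0,0,0,0]]' 0.06; python3 -c "
from h import *
for n in ('scene','wrist'):
  c=snap(n,n+'3')
x=np.hstack([cv2.resize(load('scene3')['pixels'][200:320,260:420],(400,300)),cv2.resize(load('wrist3')['pixels'],(400,300))]);cv2.imwrite('pics/g3.png',cv2.convertScaleAbs(x,alpha=1.5))"
```

```text
time_s: 3.35
ee_pos: [0.4942, 0.2577, 0.1196]
eef_rot: [-3.141, 0.0, 1.622]
force: [0.4, 0.6, 1.0]
grip_width: 0.0599
grip_force: 0.0
```

View pics/g3.png

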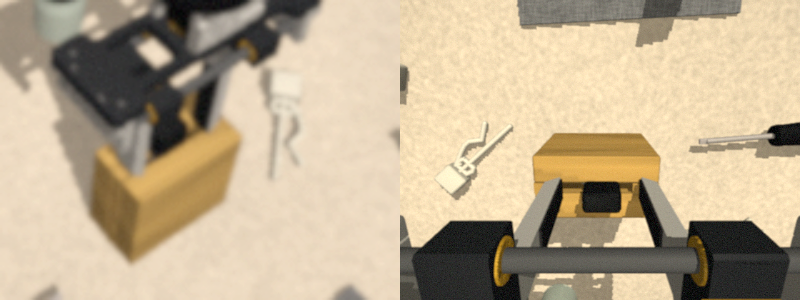

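The fingers straddle the grip evenly, with the grip at (600,196) in the crop and both tips at block-top level. I trim y by -2 mm and close.

```bash
python3 -m crank '[[-0.0022,0,0,0,0,0],[0,0,0,0,0,0]]' 0.06; python3 -m crank '[[0,0,0,0,0,0],[0,0,0,0,0,0],[0,0,0,0,0,0],[0,0,0,0,0,0],[0,0,0,0,0,0],[0,0,0,0,0,0],[0,0,0,0,0,0]]' 0.0 40
```

```text
time_s: 3.65
ee_pos: [0.4946, 0.2544, 0.12]
eef_rot: [3.141, -0.0, 1.619]
force: [-0.1, 0.3, 0.5]
grip_width: 0.0599
grip_force: 0.0
time_s: 4.35
ee_pos: [0.4946, 0.2545, 0.1199]
eef_rot: [3.142, -0.0, 1.618]
force: [0.2, -1.0, 0.1]
grip_width: 0.028
grip_force: 40.0
```

```bash
python3 -m crank '[[0,0,-0.01,0,0,0],[0,0,-0.02,0,0,0],[0,0,-0.03,0,0,0],[0,0,-0.03,0,0,0],[0,0,-0.03,0,0,0],[0,0,-0.03,0,0,0],[0,0,-0.04,0,0,0],[0,0,0,0,0,0],[0,0,0,0,0,0],[0,0,0,0,0,0]]'
```

```text
time_s: 5.35
ee_pos: [0.4942, 0.2544, 0.3088]
eef_rot: [-3.14, 0.001, 1.618]
force: [0.1, -0.2, -1.4]
grip_width: 0.028
grip_force: 40.0
```

```bash
python3 -m crank '[[-0.02,0,0,0,0,0],[-0.035,0,0,0,0,0],[-0.045,0,0,0,0,0],[-0.045,-0.002,0,0,0,0],[-0.045,-0.002,0,0,0,0],[-0.045,-0.002,0,0,0,0],[-0.045,-0.002,0,0,0,0],[-0.045,0,0,0,0,0],[-0.045,0,0,0,0,0],[-0.045,0,0,0,0,0]]' && python3 -m crank '[[-0.045,0,0,0,0,0],[-0.034,0,0,0,0,0],[-0.02,0,0,0,0,0],[0,0,0,0,0,0.09],[0,0,0,0,0,0.09],[0,0,0,0,0,0],[0,0,0,0,0,0],[0,0,0,0,0,0],[0,0,0,0,0,0]]'
python3 -c "
from h import *
for n in ('scene','wrist','top'):
  c=snap(n,n+'4')
x=np.hstack([cv2.resize(load('wrist4')['pixels'],(400,300)),cv2.resize(load('top4')['pixels'],(400,300))]);cv2.imwrite('pics/g4.png',cv2.convertScaleAbs(x,alpha=1.4))"
```

```text
time_s: 6.35
ee_pos: [0.5057, -0.1621, 0.3087]
eef_rot: [-3.14, -0.001, 1.618]
force: [0.4, 0.7, -1.5]
grip_width: 0.0276
grip_force: 40.0
time_s: 7.25
ee_pos: [0.5111, -0.259, 0.3098]
eef_rot: [-3.142, -0.0, 1.44]
force: [-0.4, 0.1, -1.2]
grip_width: 0.0279
grip_force: 40.0
```

View pics/g4.png

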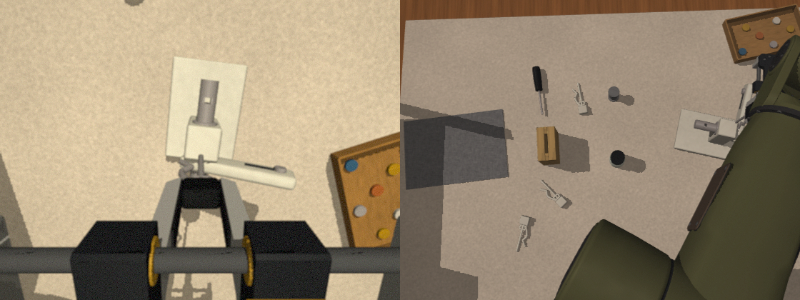

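```bash
python3 -c "
from h import *
w=load('wrist4');p=w['pixels']
a=cv2.resize(p[95:190,225:350],(800,600),interpolation=cv2.INTER_CUBIC)[:,100:700]
a=cv2.resize(p[90:180,240:330],(400,400),interpolation=cv2.INTER_CUBIC);b=cv2.resize(p[195:285,235:325],(400,400),interpolation=cv2.INTER_CUBIC)
cv2.imwrite('pics/g5.png',cv2.convertScaleAbs(np.hstack([a,b]),alpha=1.3))
T=ctrl.get_obs()['ee_pos'];print(proj(w,T-[0,0,.107]),proj(w,T-[0,0,.012]),proj(w,T))"
```

```text
(np.float64(280.9044396037866), np.float64(218.45835678717694)) (np.float64(280.9554271605835), np.float64(268.9489640326851)) (np.float64(280.96568884911596), np.float64(279.11063715285286))
```

View pics/g5.png

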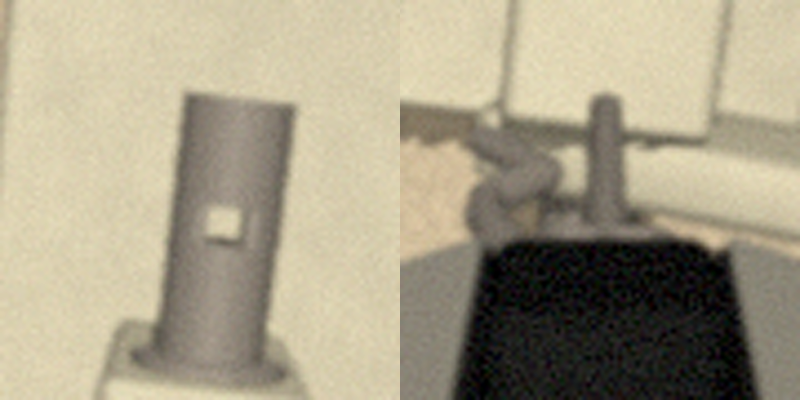

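Crop g5 shows the cross-hole as a bright square, native about (290,140), and the leg tip at about (281,218). That is where the TCP axis predicts it, so the clip hangs true, with the bent leg on the tool -y side. Now I refine it numerically.

Run:
```python
from h import *
w=load('wrist4');g=cv2.GaussianBlur(w['pixels'].mean(2),(0,0),.7)
K=8;sub=cv2.resize(g[100:175,265:320],None,fx=K,fy=K,interpolation=cv2.INTER_CUBIC)
U=lambda x:265+(x+.5)/K-.5
V=lambda y:100+(y+.5)/K-.5
thr=(np.percentile(sub,15)+np.percentile(sub,85))/2;print('thr',thr)
L=[];R=[]
for y in range(int(14*K),int(66*K),K):
    row=sub[y]<thr;ix=np.flatnonzero(row)
    if 20*K<ix.max()-ix.min()<30*K: L.append((U(ix.min()-.5),V(y)));R.append((U(ix.max()+.5),V(y)))
L=np.array(L);R=np.array(R)
print(L[::8].round(1).tolist(),R[::8].round(1).tolist())
o=w['extrinsics'][:3,3]
# planes tangent to cylinder: normals
def nrm(P):
    D=np.array([ray(w,*p)[1] for p in P]);s=np.linalg.svd(D)[2][2];return s*np.sign(s[0])
nl,nr=nrm(L),nrm(R)
d=np.cross(nl,nr);d/=np.linalg.norm(d);d*=np.sign(d[1]);print('shaft dir',d.round(4),'yaw',np.arctan2(-d[0],d[1]).round(4))
b=nl+nr;b/=np.linalg.norm(b)   # bisecting plane through axis
half=np.arccos(nl@nr)/2; print('dist cam-axis from 26mm',.013/np.sin(half))
# hole
lab=cv2.connectedComponentsWithStats((sub>thr).astype(np.uint8))
for s,c in zip(lab[2],lab[3]):
    if 20<s[4]/K**1<K*90 and s[2]<12*K:
        print('hole box',U(s[0]-.5),U(s[0]+s[2]-.5),V(s[1]-.5),V(s[1]+s[3]-.5),'cent',U(c[0]),V(c[1]))
        h=(U(c[0]),V(c[1]))
        for z in (.112,):
            P=onz(w,*h,z);print('hole P',P.round(4),'dist from axis plane',((P-o)@b).round(5))
            t=load('top0');p,e=tri(ray(w,*h),ray(t,428,174.75));print('tri w/top',p.round(4),np.round(e,4))
# axis point at z=.1, y=-.2
y=-.2;x=o[0]-(b[1]*(y-o[1])+b[2]*(.1-o[2]))/b[0];print('axis at y-.2: x',x.round(4))
```

```text
thr 125.05089887729713
[[280.2, 113.6], [279.5, 121.6], [278.6, 129.6], [277.5, 137.6], [276.6, 145.6], [275.6, 153.6], [274.0, 161.6]] [[306.1, 113.6], [305.8, 121.6], [304.6, 129.6], [303.6, 137.6], [302.4, 145.6], [301.2, 153.6], [300.1, 161.6]]
shaft dir [ 0.2495  0.9659 -0.0696] yaw -0.2528
dist cam-axis from 26mm 0.35797912185201
hole box 285.75 293.5 135.75 142.75 cent 289.6536242112255 139.2063475589505
hole P [ 0.5272 -0.2045  0.112 ] dist from axis plane -0.00061
tri w/top [ 0.527  -0.2046  0.1126] [0.0003 0.0003]
axis at y-.2: x 0.5294
```

```bash
python3 -m crank '[[0,0,0,0,0,0.06],[0,0,0,0,0,0.06],[0.028,0.0014,0,0,0,0],[0.0282,0.0014,0,0,0,0],[0,0,0.02,0,0,0],[0,0,0.03,0,0,0],[0,0,0.02,0,0,0],[0,0,0,0,0,0],[0,0,0,0,0,0],[0,0,0,0,0,0]]'
python3 - <<'E'
from h import *
w=load('wrist4');L=[(280.2,113.6),(277.5,137.6),(274.3,161.6)];R=[(306.2,113.6),(303.6,137.6),(300.1,161.6)]
o=w['extrinsics'][:3,3]
def nrm(P):
    s=np.linalg.svd(np.array([ray(w,*p)[1] for p in P]))[2][2];return s*np.sign(s[0])
for n in (nrm(L),nrm(R),nrm(L)+nrm(R)):
    d=np.cross(n,[0,0,1]);d*=np.sign(d[1]);print('yaw',np.arctan2(-d[0],d[1]))
# base board edges
hsv=cv2.cvtColor(w['pixels'],cv2.COLOR_BGR2HSV);g=w['pixels'].astype(float)
E=cv2.Canny(cv2.GaussianBlur(w['pixels'],(3,3),0),30,80)
for l in cv2.HoughLinesP(E,1,np.pi/360,35,minLineLength=45,maxLineGap=6)[:,0]:
    if 220<l[0]<360 and l[1]<240 and l[3]<240:
        a,b=onz(w,*l[:2],.018),onz(w,*l[2:],.018);d=b-a;d=d*np.sign(d[1]);print(l,np.arctan2(-d[0],d[1]).round(3))
o=ctrl.get_obs();T=o['ee_pos'];print(T,o['eef_rot'])
c=snap('wrist','w6');s=snap('scene','s6')
print('tip px',proj(c,T-[0,0,.107]),'hole px',proj(c,[.5277,-.2052,.1125]),'scene tip,hole',proj(s,T-[0,0,.107]),proj(s,[.5277,-.2052,.113]))
a=cv2.resize(c['pixels'][180:270,235:325],(400,400),interpolation=cv2.INTER_CUBIC)
u,v=map(int,proj(s,[.5277,-.2052,.12]));b=cv2.resize(s['pixels'][v-40:v+40,u-40:u+40],(400,400),interpolation=cv2.INTER_CUBIC);print(u,v)
cv2.imwrite('pics/g6.png',cv2.convertScaleAbs(np.hstack([a,b]),alpha=1.3))
E
```

```text
time_s: 8.4
ee_pos: [0.5282, -0.2058, 0.2414]
eef_rot: [3.139, 0.0, 1.318]
force: [0.3, 0.6, -1.0]
grip_width: 0.0277
grip_force: 40.0
yaw -0.25906748694527676
yaw -0.24308178143444512
yaw -0.2510843265988286
[230 212 234 165] -0.253
[233 211 244  79] -0.249
[324 221 345  92] -0.252
[235 149 241  82] -0.258
[245  79 324  89] 1.321
[256 223 261 175] -0.25
[299 169 306 115] -0.246
[324 220 338 130] -0.245
[ 0.52819572 -0.20580153  0.24137282] [3.13948198e+00 4.01002952e-04 1.31835402e+00]
tip px (np.float64(280.43964068702786), np.float64(218.23633792614805)) hole px (np.float64(279.6761089063239), np.float64(210.4966409444322)) scene tip,hole (np.float64(197.21679531869904), np.float64(117.85972673769237)) (np.float64(198.67953068026054), np.float64(125.15772548906165))
198 122
```

View pics/g6.png

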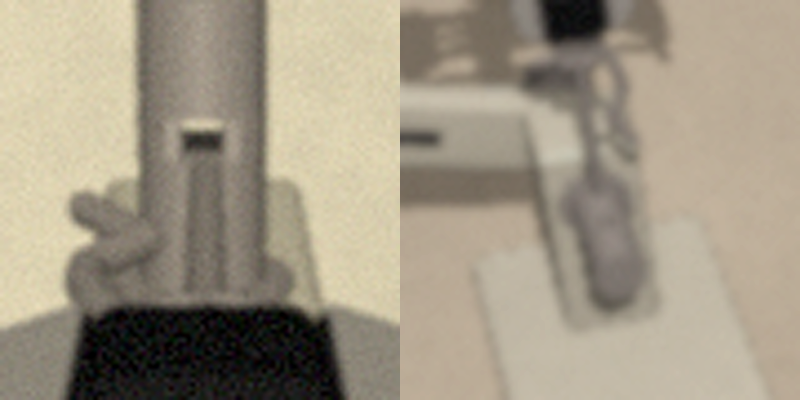

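Crop g6 shows the hole just ahead of the leg tip: hole at crop (201,122 top edge), tip end at (204,155). Laterally it is about 0.5 mm off. I measure the edges numerically for the along-shaft offset.

Run:
```python
from h import *
c=load('w6');g=c['pixels'].mean(2)
print('rows',[(v,int(g[v,277:283].mean()),int(g[v,272:274].mean())) for v in range(202,224)])
for v in (208,209,210,211,213,220,225,232): print(v,g[v,270:292].astype(int))
T=ctrl.get_obs()['ee_pos']
d=np.array([.248,.969,0])
for v in (206,206.5,207,207.5): print('rim y-> hole centre',v,(onz(c,280,v,.1125)-.0042*d).round(4))
for v in (214,215,216): print('tip far edge',v,(onz(c,280.4,v,T[2]-.107)-.0018*d).round(4))
```

```text
rows [(202, 115, 102), (203, 116, 97), (204, 115, 100), (205, 115, 100), (206, 125, 103), (207, 142, 110), (208, 139, 118), (209, 95, 115), (210, 51, 117), (211, 38, 114), (212, 40, 113), (213, 56, 117), (214, 76, 115), (215, 87, 109), (216, 87, 104), (217, 85, 99), (218, 84, 100), (219, 84, 98), (220, 85, 98), (221, 83, 99), (222, 85, 100), (223, 83, 97)]
208 [ 84  92 116 120 119 114 128 133 140 140 141 140 142 132 125 111 119 115
 107 101  94  91]
209 [ 90  92 110 120 115 101  97  94  96  97 102  90  93  97  95  98 111 115
 115 102  94  86]
210 [ 91  98 112 121 113  94  65  57  52  47  52  52  50  56  62  89 114 117
 110 102  93  91]
211 [ 93 100 112 117 116  96  66  44  36  33  38  41  35  43  57  90 110 118
 112  97  88  85]
213 [ 89  97 113 121 113  95  71  52  60  55  59  56  54  54  67  90 114 116
 116  98  92  91]
220 [ 94  93  94 101 103 110 102  92  81  78  84  87  88  79  83  96 101  97
  99  92  96  88]
225 [ 88  94 103 101 103 107 100  82  80  79  89  87  81  76  82  95 105 103
  99  94  91  85]
232 [ 88  88  92 100 104 105  95  75  74  83  85  86  85  80  78  86  98  98
  97  95  89  86]
rim y-> hole centre 206 [ 0.5279 -0.2055  0.1125]
rim y-> hole centre 206.5 [ 0.5278 -0.2059  0.1125]
rim y-> hole centre 207 [ 0.5277 -0.2063  0.1125]
rim y-> hole centre 207.5 [ 0.5276 -0.2068  0.1125]
tip far edge 214 [ 0.5286 -0.2042  0.1341]
tip far edge 215 [ 0.5284 -0.205   0.1341]
tip far edge 216 [ 0.5282 -0.2058  0.1341]
```

Run:
```python
from h import *
c=load('wrist4');g=c['pixels'].mean(2)
print([(v,int(g[v,279:283].mean())) for v in range(208,226)])
x=snap('wrist','w7');g=x['pixels'].mean(2)
print([(v,int(g[v,279:283].mean())) for v in range(203,222)]);o=ctrl.get_obs();print(o['ee_pos'],o['eef_rot'])
for c,f in ((load('wrist4'),'g'),(x,'x')):
    G=cv2.cvtColor(c['pixels'],cv2.COLOR_BGR2GRAY);print('grip top rows',[(v,int(G[v,272:290].mean())) for v in range(240,262,1)])
```

```text
[(208, 157), (209, 157), (210, 157), (211, 158), (212, 158), (213, 158), (214, 156), (215, 144), (216, 114), (217, 88), (218, 81), (219, 83), (220, 80), (221, 84), (222, 82), (223, 82), (224, 85), (225, 84)]
[(203, 117), (204, 115), (205, 116), (206, 124), (207, 141), (208, 140), (209, 97), (210, 53), (211, 38), (212, 40), (213, 57), (214, 78), (215, 85), (216, 85), (217, 85), (218, 84), (219, 84), (220, 85), (221, 85)]
[ 0.52798749 -0.20574844  0.24082791] [3.14010493e+00 3.05417952e-04 1.31822281e+00]
grip top rows [(240, 85), (241, 80), (242, 78), (243, 78), (244, 77), (245, 85), (246, 94), (247, 94), (248, 71), (249, 36), (250, 12), (251, 8), (252, 11), (253, 10), (254, 8), (255, 13), (256, 12), (257, 8), (258, 11), (259, 6), (260, 10), (261, 9)]
grip top rows [(240, 91), (241, 91), (242, 91), (243, 90), (244, 89), (245, 89), (246, 94), (247, 94), (248, 72), (249, 39), (250, 13), (251, 7), (252, 9), (253, 11), (254, 11), (255, 8), (256, 10), (257, 12), (258, 12), (259, 10), (260, 10), (261, 9)]
```

```bash
python3 -m crank '[[0.0003,-0.0002,0.008,0,0,0],[0,0,0.008,0,0,0],[0,0,0.002,0,0,0],[0,0,0.002,0,0,0],[0,0,0.001,0,0,0],[0,0,0.001,0,0,0],[0,0,0,0,0,0]]'
```

```text
time_s: 9.25
ee_pos: [0.5277, -0.2052, 0.2179]
eef_rot: [3.142, 0.0, 1.318]
force: [0.0, -0.6, -1.0]
grip_width: 0.0275
grip_force: 40.0
```

```bash
python3 -m crank '[[0,0,0.001,0,0,0],[0,0,0.001,0,0,0],[0,0,0.001,0,0,0],[0,0,0,0,0,0]]'
```

```text
time_s: 9.65
ee_pos: [0.5276, -0.2052, 0.2147]
eef_rot: [-3.141, -0.0, 1.318]
force: [-0.4, 1.0, -1.7]
grip_width: 0.0276
grip_force: 40.0
```

```bash
python3 -m crank '[[0,0,0.002,0,0,0],[0,0,0.002,0,0,0],[0,0,0.002,0,0,0],[0,0,0.002,0,0,0],[0,0,0,0,0,0]]'; python3 -m crank '[[0,0,0.003,0,0,0],[0,0,0.003,0,0,0],[0,0,0.003,0,0,0],[0,0,0.003,0,0,0],[0,0,0.003,0,0,0],[0,0,0,0,0,0]]'
```

```text
time_s: 10.15
ee_pos: [0.5275, -0.2052, 0.2065]
eef_rot: [-3.141, -0.0, 1.318]
force: [-0.5, 0.2, -1.6]
grip_width: 0.0278
grip_force: 40.0
time_s: 10.75
ee_pos: [0.5275, -0.2052, 0.1913]
eef_rot: [-3.141, -0.0, 1.318]
force: [1.1, 0.3, -0.7]
grip_width: 0.0276
grip_force: 40.0
```

```bash
for i in 1 ; do python3 -m crank '[[0,0,0.002,0,0,0],[0,0,0.002,0,0,0],[0,0,0.002,0,0,0],[0,0,0.002,0,0,0],[0,0,0,0,0,0]]'; done
```

```text
time_s: 11.25
ee_pos: [0.5275, -0.2052, 0.1835]
eef_rot: [-3.141, -0.0, 1.318]
force: [-0.5, 0.0, -1.7]
grip_width: 0.0277
grip_force: 40.0
```

```bash
python3 -m crank '[[0,0,0.0015,0,0,0],[0,0,0.0015,0,0,0],[0,0,0.0015,0,0,0],[0,0,0.0015,0,0,0],[0,0,0,0,0,0]]'
```

```text
time_s: 11.75
ee_pos: [0.5274, -0.2052, 0.1782]
eef_rot: [-3.141, 0.0, 1.318]
force: [-4.5, 0.9, 5.5]
grip_width: 0.0279
grip_force: 40.0
```

```bash
python3 -m crank '[[0,0,0.0015,0,0,0],[0,0,0.0015,0,0,0],[0,0,0.0015,0,0,0],[0,0,0,0,0,0]]'
```

```text
time_s: 12.15
ee_pos: [0.527, -0.2049, 0.173]
eef_rot: [-3.139, -0.0, 1.318]
force: [-4.7, 1.2, -0.2]
grip_width: 0.0277
grip_force: 40.0
```

```bash
python3 -m crank '[[0,0,0.0015,0,0,0],[0,0,0.0015,0,0,0],[0,0,0.0015,0,0,0],[0,0,0.0015,0,0,0],[0,0,0,0,0,0]]'
```

```text
time_s: 12.65
ee_pos: [0.5269, -0.2051, 0.1668]
eef_rot: [-3.139, -0.0, 1.318]
force: [-4.6, 1.7, -1.4]
grip_width: 0.0278
grip_force: 40.0
```

```bash
python3 -m crank '[[0,0,0.0015,0,0,0],[0,0,0.0015,0,0,0],[0,0,0.0015,0,0,0],[0,0,0,0,0,0]]'
```

```text
time_s: 13.05
ee_pos: [0.527, -0.205, 0.1621]
eef_rot: [-3.139, -0.0, 1.318]
force: [-5.3, 1.1, -3.1]
grip_width: 0.0277
grip_force: 40.0
```

```bash
python3 -m crank '[[0,0,0.001,0,0,0],[0,0,0.001,0,0,0],[0,0,0.001,0,0,0],[0,0,0,0,0,0]]'
```

```text
time_s: 13.45
ee_pos: [0.5273, -0.2051, 0.1594]
eef_rot: [-3.141, -0.0, 1.318]
force: [-4.1, 1.5, -4.0]
grip_width: 0.0276
grip_force: 40.0
```

```bash
python3 -m crank '[[0,0,0.001,0,0,0],[0,0,0.001,0,0,0],[0,0,0.001,0,0,0],[0,0,0,0,0,0]]'
```

```text
time_s: 13.85
ee_pos: [0.5278, -0.2053, 0.1568]
eef_rot: [3.141, 0.0, 1.318]
force: [-2.2, -0.1, -2.6]
grip_width: 0.0276
grip_force: 40.0
```

```bash
python3 -m crank '[[0,0,0.001,0,0,0],[0,0,0.0005,0,0,0],[0,0,0,0,0,0]]'
```

```text
time_s: 14.15
ee_pos: [0.5279, -0.2053, 0.1554]
eef_rot: [3.141, 0.0, 1.318]
force: [0.1, -0.1, -1.0]
grip_width: 0.0277
grip_force: 40.0
```

```bash
python3 -m crank '[[0,0,0.0005,0,0,0],[0,0,0.0005,0,0,0],[0,0,0,0,0,0]]'
```

```text
time_s: 14.45
ee_pos: [0.5277, -0.2053, 0.1544]
eef_rot: [3.141, 0.0, 1.318]
force: [-0.2, 0.1, -0.7]
grip_width: 0.0277
grip_force: 40.0
```

```bash
python3 -m crank '[[0,0,0.0005,0,0,0],[0,0,0,0,0,0]]'
```

```text
time_s: 14.65
ee_pos: [0.5276, -0.2052, 0.1538]
eef_rot: [-3.142, -0.0, 1.318]
force: [0.1, -0.1, -0.9]
grip_width: 0.0277
grip_force: 40.0
```

```bash
python3 -m crank '[[0,0,0.0005,0,0,0],[0,0,0,0,0,0]]'
```

```text
time_s: 14.85
ee_pos: [0.5277, -0.2052, 0.1535]
eef_rot: [3.141, 0.0, 1.318]
force: [0.3, -0.4, -0.2]
grip_width: 0.0276
grip_force: 40.0
```

```bash
python3 -m crank '[[0,0,0.0003,0,0,0],[0,0,0,0,0,0]]'
```

```text
time_s: 15.05
ee_pos: [0.5277, -0.2053, 0.1533]
eef_rot: [3.141, 0.0, 1.318]
force: [-0.1, 0.5, 2.5]
grip_width: 0.0279
grip_force: 40.0
```

Contact on the crown (2.5 N) at the expected height, so the clip is seated. I release, opening only modestly, and retreat upward.

```bash
python3 -m crank '[[0,0,0,0,0,0],[0,0,0,0,0,0],[0,0,0,0,0,0],[0,0,0,0,0,0],[0,0,0,0,0,0]]' 0.05; python3 -m crank '[[0,0,-0.01,0,0,0],[0,0,-0.02,0,0,0],[0,0,-0.03,0,0,0],[0,0,-0.04,0,0,0],[0,0,-0.03,0,0,0],[-0.03,0,0,0,0,0],[-0.03,0,0,0,0,0],[0,0,0,0,0,0],[0,0,0,0,0,0]]'
python3 - <<'E'
from h import *
w=snap('wrist','w9');s=snap('scene','s9')
a=cv2.resize(w['pixels'],(400,300));b=cv2.resize(s['pixels'][70:190,130:290],(400,300),interpolation=cv2.INTER_CUBIC)
cv2.imwrite('pics/g9.png',cv2.convertScaleAbs(np.hstack([a,b]),alpha=1.4))
E
```

```text
time_s: 15.55
ee_pos: [0.5276, -0.2052, 0.153]
eef_rot: [-3.142, 0.0, 1.318]
force: [0.1, -0.7, 0.3]
grip_width: 0.0501
grip_force: 0.0
time_s: 16.45
ee_pos: [0.5125, -0.2634, 0.2835]
eef_rot: [3.141, -0.0, 1.317]
force: [-0.5, -0.2, 0.2]
grip_width: 0.0498
grip_force: 0.0
```

View pics/g9.png

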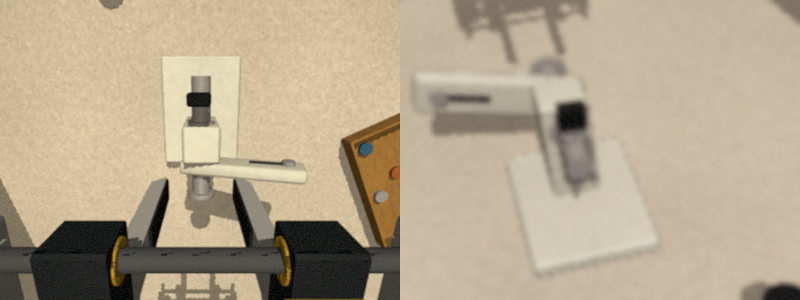

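The picture shows the clip standing upright on the shaft, its grip at wrist crop (199,99), and the leg end showing under the shaft at scene crop (575,193). The hand is clear.

```bash
python3 -c "
from station import ctrl
print(ctrl.hand_in())"
```

```text
the job is handed in; nothing more can be done
None
```

The R-clip is through the shaft's cross-hole with its loop down on the crown and the bent leg sprung in; I let go at 15.6 s, backed the hand clear and handed the job in (no verdict was returned).

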